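# Clip the work lamp into the printer module's fan bay

### The job

Slide the cover of the printer module fully open. Then squeeze the clip lamp off its stand and clip it onto the upright metal edge inside the opened bay, with both jaws well down over the edge and the lamp head over the fan, not over the circuit board. Let go of it, and leave the screwdriver, screw tray, air can and toner cartridge where they are.

Things in the scene. Friction and masses are not known exactly. Their poses are not given: they have to be found in the camera images.
- module: Printer electronics module fixed to the bench: steel box 160 (its x) by 250 (its y) by 60 mm high, walls 3 mm. Origin: centre of its underside, z up. The +y half has a fixed top at 60 mm; the -y half is the bay, closed by the sliding cover (top at 63.5 mm), which runs over the fixed top when open. In the bay: fan, board and, midway between them, the upright edge.
- edge_mid (a point): Middle of the top of the upright edge in the bay: a plate 4 mm thick, 70 mm long along the module's x, faces towards the module's +y and -y, 49 mm tall, top 52 mm above the bench (8 mm below the box rim). At module (0, -60, 52) mm, axes as the module's. The shut cover keeps the clip out.
- cover (a joint): How far the grey sliding cover (160 by 125 by 3 mm) is open, in m: 0 shut, 0.115 fully open at its stop. It slides towards the module's +y, takes about 1.5 N to slide and stays where it is left.
- cover_grip (a point): Middle of the top of the cover's black grip: an upright bar 60 mm long along the module's x, 10 mm thick along the module's y, 28 mm tall on the cover, top 91.5 mm above the bench. Moves with the cover.
- fan: Black 40 mm square fan, 15 mm high, lying flat in the bay at module (+55 or -55, -60) mm: on one end of the edge, the board on the other; which is which varies. Origin: centre of its underside.
- board: Green circuit board 36 by 60 mm with black capacitors and a copper coil, 24 mm high, at the other end of the edge from the fan. Origin: centre of its underside.
- stand_top (a point): Middle of the top of the parking stand's upright plate, 55 mm above the bench: plate 4 mm thick (along its x), 70 mm long (its y), on a heavy dark foot 90 by 110 by 12 mm fixed to the bench. The clip lamp starts clamped here, jaws down.
- clip: Clip lamp, about 75 g, 79 mm tall: a black sprung clip like a big clothes peg, lamp head on one side. Origin: midway between the jaw tips; z up to the handles (pivot at 38 mm), x across the jaws (squeezing direction), y towards the lamp head. Jaw pads 22 mm wide, 18 mm tall; an edge enters at most 33 mm. Axes belong to the +x half, which leans up to 0.22 rad while squeezed.
- handles (a point): Squeezing point between the two handle plates, 66 mm above the jaw tips on the clip's z. Plates 22 mm wide (y), 42 mm long, splayed 0.22 rad each: 36 mm over their tops when clamped, parallel and 18 mm over their outsides when fully squeezed along x (about 8 N here). Then they stop and the jaws are open evenly to a 20 mm gap.
- clip_jaw (a joint): Opening angle of the clip's jaws in rad: 0 when clamped on a 4 mm plate, 0.44 fully squeezed, -0.1 closed on nothing. A spring always closes it.
- lamp (a point): Middle of the lamp head: a metal drum 26 mm across and 20 mm high with a white underside, centred 36 mm from the clip's middle along the clip's +y and 38 mm above the jaw tips; this point is its underside, 28 mm above the jaw tips.
- screwdriver: Loose screwdriver lying on the bench; leave it.
- screw_tray: Loose grey tray 100 by 80 by 25 mm; leave it.
- air_can: Loose white can 56 mm across, 130 mm tall; leave it.
- cartridge: Loose black and grey toner cartridge, 300 mm long, 67 mm high; leave it.
Things that resemble listed ones, but are neither listed nor needed, are in the scene too. Of the things that look like the part that bears stand_top, the smaller one is meant.

How it is judged (in metres and radians):
On the way, in this order (a step that is already met when the one before it is completed fails the run):
1. the cover is slid fully open (value of joint cover above 0.108 m), for 0.2 s.
2. the clip is squeezed open and off its stand, jaws clear above the plate (z of clip in the frame of stand_top above 0.01 m and value of joint clip_jaw above 0.2 rad), for 0.1 s.
At the end, for the whole second after the job is handed in: Cover open at least 105 of 115 mm. Clip at rest on the bay's upright edge: jaw tips at least 8 mm below its top and within 5 mm of its mid-plane, jaw angle -0.05 to 0.08 rad, upright within 0.2 rad, lamp head's middle within 35 mm (level) of the fan's middle (value of joint cover above 0.105 m and y of clip in the frame of edge_mid between -0.005 and 0.005 m and z of clip in the frame of edge_mid below -0.008 m and value of joint clip_jaw between -0.05 and 0.08 rad and angle between clip's own z axis and vertical below 0.2 rad and horizontal distance between lamp and fan below 0.035 m and linear speed of clip below 0.02 m/s); the robot touches nothing.
It fails at once if the screwdriver is moved by more than 30 mm (distance of screwdriver from where it was at the start of the episode above 0.03 m).
It fails at once if the screw tray is moved by more than 30 mm (distance of screw_tray from where it was at the start of the episode above 0.03 m).
It fails at once if the air can is moved by more than 30 mm (distance of air_can from where it was at the start of the episode above 0.03 m).
It fails at once if the toner cartridge is moved by more than 30 mm (distance of cartridge from where it was at the start of the episode above 0.03 m).
It also fails if it takes over 58 s, if anything falls off the work surface, if the arm or the gripper's body presses on something with over 40 N, if the wrist force passes 120 N, or if a joint passes its speed limit or range.

### The arm

A 6-joint arm with a two-finger parallel gripper is mounted at the origin on the work surface. World frame = base frame: x ahead of the robot, y to its left, z up, the work surface at z = 0. Lengths are in m, angles in degrees, forces in N, time in s.
With the tool pointing down it reaches from about 0.4 to 0.825 m from the base axis. Payload 7 kg.
Tool frame: the origin (TCP) lies at the very end of the fingers, on their centre line; the grasp point (between the pads) lies hold_point_z behind it (hold_point_z is the distance from the TCP to the grasp point, in m); z points along the fingers, y is the direction in which the jaws open and shut (so a half turn about z gives the same grasp; the last joint's range is limited). The gripper opens to 88 mm and grips with 3 to 60 N. Pads are 19 mm wide; open, the fingers measure 130 mm over their backs; the gripper's body (78 mm by 193 mm) begins 47 mm behind the grasp point.
Start: joints at [-50.415, 20.546, 0.682, 0, -70.136, -16.507], TCP at [0.265, -0.621, 0.227] pointing down, gripper open.
Joint ranges: [-176.03, 176.03], [-82.01, 121.73], [-58.28, 71.71], [-173.87, 95.51], [-174.79, -0.11], [-173.66, 173.66]. Speed limits (degrees/s): [136.94, 136.94, 172.46, 180, 180, 180].

### API

Orientations are given as [roll, pitch, yaw] about the fixed x, y, z axes, in that order (R = Rz(yaw) Ry(pitch) Rx(roll)).
In Python, from plant import get_obs, snapshot, close_job, hold_point_z gives the robot as it stands. The module is installed in compiled form; this text tells all that it offers.
- The arm moves only by the tool jog_arm, never from a script. Its argument "commands" is a list of rows, each a list of 4 numbers: the shift along the world's x, y, z in mm, then the turn about the world's z in degrees. In form: [[x, y, z, turn], ...]. A call has exactly 10 rows; each row shifts and turns the commanded pose from where the row before left it; what a row does not reach is not made up. A row lasts 1/12 s, in which the tool goes at most 41.7 mm and 7.16 degrees, less where a joint would pass 70% of its speed; a pose out of reach is approached as far as the arm can. A call is refused whole if a number of a shift passes 41.7 or a number of a turn 7.16, either way. A call with a gripper value outside its range is refused whole. "fingers" is the finger opening in mm, from 0 to 87.6, set as the call begins (left out, the last holds). The fingers move at their own pace and stop on an object; the grip force is fixed at half the most. Time passes only in rows, so rows that do not move let the fingers close, or fill a call up. It gives the time, the measured TCP pose, the force and the opening at its end, in the units of the state.
- get_obs(): the state, without advancing time (a new reading comes with each control period).
- snapshot(name): name is "scene" or "side" or "wrist"; returns a dict with "image" (400x640x3 uint8, red, green, blue), "fov_y" (degrees; the focal length in pixels is half the picture's height over the tangent of half this angle, whatever the lens; pixels are square), "cx", "cy" (the principal point, pixels), "dist_coeffs" ([k1, k2, p1, p2, k3] as OpenCV has them; the pictures are not rectified), "rvec" (rotation vector, rad) and "tvec" (3), from world to camera coordinates, as OpenCV has them; the wrist camera has in their place "mount" (4x4, takes a point from camera to tool coordinates, whose origin is the TCP and whose axes are the flange's). Camera axes: x right, y down, z forward; pixel columns grow to the right and rows downward; lengths in m; the calibration is good to about 2 mm. A picture is of the moment at which its call begins: read the wrist's pose just before it. There is no depth.
- close_job(): hands the job in, once; it reports no verdict.
The state is a dict: "clock": time; "joint_pos": joint angles; "qvel": joint speeds; "tau": joint torques, N m; "tool_pos": TCP position; "orientation": TCP orientation; "force": force on the tool from outside, world axes, zero at the start; "moment": the same for the moment, N m; "opening": finger opening in m.
Only numpy, scipy, OpenCV 4.12 (cv2) and the standard library are available. Lean on these libraries where they do the work, as an engineer would, in place of code of your own. Each camera call takes 0.05 s, during which the arm holds its last target.

## Working session

There is one attempt and no reset: what is moved stays moved. The work goes in short steps, Python scripts to look and compute and a tool call to move; the robot and the scene stay as the last step left them, time stands still between calls to the robot, and variables do not carry over. Pictures are saved under pics/ and viewed, and the job is handed in when it is done.

Besides the shell and the picture viewer there is one more tool, called after "Call:" in YAML: its name, and indented under it one key for each argument. jog_arm: Moves the arm, as the interface text tells. Its arguments: {"type":"object","properties":{"commands":{"type":"array","items":{"type":"array","items":{"type":"number"}}},"fingers":{"type":"number"}},"required":["commands"]}

```bash
mkdir -p pics
cat > h.py <<'E'
import numpy as np, cv2
from plant import get_obs, snapshot, close_job, hold_point_z
def take(name,fn):
    o=get_obs(); s=snapshot(name); cv2.imwrite('pics/'+fn+'.png',s['image'][:,:,::-1]); 
    d={k:v for k,v in s.items()}; d['obs']=o; np.save('pics/'+fn+'.npy',d,allow_pickle=True); return d
def load(fn): return np.load('pics/'+fn+'.npy',allow_pickle=True).item()
def rot(rpy):
    r,p,y=np.radians(rpy); c,s=np.cos,np.sin
    return np.array([[c(y),-s(y),0],[s(y),c(y),0],[0,0,1]])@np.array([[c(p),0,s(p)],[0,1,0],[-s(p),0,c(p)]])@np.array([[1,0,0],[0,c(r),-s(r)],[0,s(r),c(r)]])
def KD(d):
    f=200/np.tan(np.radians(d['fov_y'])/2)
    return np.array([[f,0,d['cx']],[0,f,d['cy']],[0,0,1.]]),np.array(d['dist_coeffs'],float)
def pose(d):  # world->cam R,t
    if 'rvec' in d: return cv2.Rodrigues(np.array(d['rvec'],float))[0],np.array(d['tvec'],float).reshape(3)
    T=np.eye(4);T[:3,:3]=rot(d['obs']['orientation']);T[:3,3]=d['obs']['tool_pos']
    M=np.linalg.inv(T@np.array(d['mount'])); return M[:3,:3],M[:3,3]
def ray(d,uv):
    K,D=KD(d);R,t=pose(d)
    p=cv2.undistortPoints(np.array(uv,float).reshape(-1,1,2),K,D).reshape(-1,2)
    v=np.c_[p,np.ones(len(p))]@R; return -R.T@t,v/np.linalg.norm(v,axis=1)[:,None]
def onz(d,uv,z):
    c,v=ray(d,uv); return c+v*((z-c[2])/v[:,2])[:,None]
def proj(d,P):
    K,D=KD(d);R,t=pose(d); return cv2.projectPoints(np.array(P,float).reshape(-1,3),cv2.Rodrigues(R)[0],t,K,D)[0].reshape(-1,2)
E
python3 - <<'E'
from h import *
print(hold_point_z, get_obs())
for n in ('scene','side','wrist'):
    d=take(n,n+'0'); print(n,d['fov_y'],d['cx'],d['cy'],d['dist_coeffs'], d.get('mount'), -pose(d)[0].T@pose(d)[1])
E
```

```text
0.0188 {'clock': 0.0, 'joint_pos': array([-5.04169790e+01,  2.05904963e+01,  6.33257390e-01, -1.93278443e-02,
       -7.01359547e+01, -1.65052364e+01]), 'qvel': array([ 0.0825067 ,  0.01541327,  0.01866835,  0.06647753, -0.01457156,
       -0.12784072]), 'tau': array([ 4.52547274e-04, -5.82719135e+01,  2.93052649e+01,  6.99710011e+00,
        6.86355546e-03, -1.64143175e-04]), 'tool_pos': array([ 0.26434445, -0.62054863,  0.22563186]), 'orientation': array([ 1.79905484e+02, -9.05829351e-03, -1.56928790e+02]), 'force': array([-0.30258425, -0.18088296, -0.46098186]), 'moment': array([-0.03701681, -0.04986835,  0.0059278 ]), 'opening': 0.08783000228806849}
scene 44.969987469178534 320.24791175275965 197.22598485229426 [-0.03733031  0.          0.          0.          0.        ] None [ 1.18692685 -0.06544883  1.05767215]
side 57.57873217544617 309.7926688141099 201.76761583954715 [-0.06100826  0.          0.          0.          0.        ] None [ 0.47882787 -0.71188474  0.6062629 ]
wrist 68.3584854959263 316.8204487151182 196.63387921171648 [-0.00917402  0.          0.          0.          0.        ] [[ 4.02887058e-04 -9.53947818e-01 -2.99972331e-01  8.13030637e-02]
 [ 9.99999423e-01  6.83191391e-04 -8.29550215e-04  9.69614305e-04]
 [ 9.96286131e-04 -2.99971823e-01  9.53947542e-01 -1.59164432e-01]
 [ 0.00000000e+00  0.00000000e+00  0.00000000e+00  1.00000000e+00]] [ 0.18935344 -0.65179521  0.38489496]
```

View pics/scene0.png

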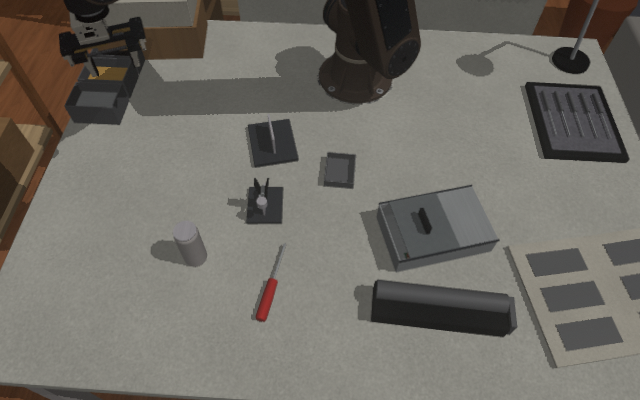

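View pics/side0.png

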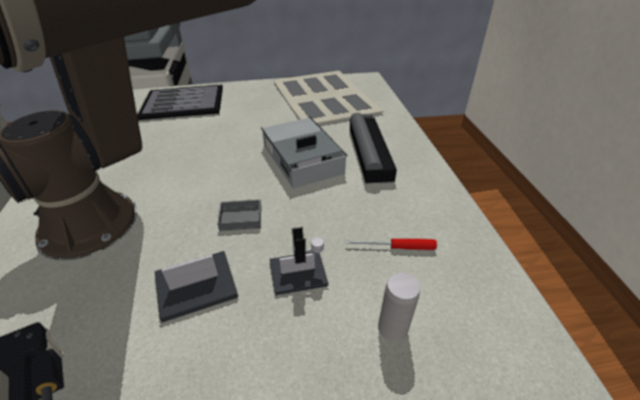

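View pics/wrist0.png

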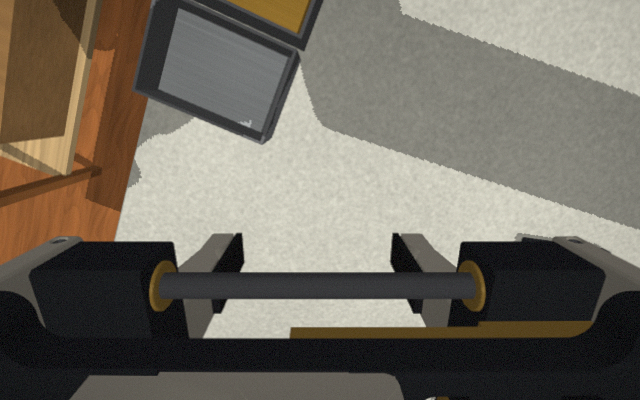

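The scene view shows the module at about (437,225), with the dark grip at (423,220). The smaller stand carrying the clip lamp is at (264,205), and a larger empty stand at (272,142) is the look-alike. The screwdriver is at (270,285), the can at (190,245), the cartridge at (445,307) and the tray at (339,170). I'll enlarge the parts that matter.

Run:
```python
import cv2,numpy as np
a=cv2.imread('pics/scene0.png')
m=cv2.resize(a[175:275,365:510],None,fx=5,fy=5,interpolation=cv2.INTER_CUBIC)
cv2.imwrite('pics/c1.png',m)
c=cv2.resize(a[160:235,220:310],None,fx=7,fy=7,interpolation=cv2.INTER_CUBIC);cv2.imwrite('pics/c2.png',c)
b=cv2.imread('pics/side0.png')
cv2.imwrite('pics/c3.png',cv2.resize(b[110:190,255:355],None,fx=7,fy=7,interpolation=cv2.INTER_CUBIC))
cv2.imwrite('pics/c4.png',cv2.resize(b[215:300,255:340],None,fx=7,fy=7,interpolation=cv2.INTER_CUBIC))
```

```text
(no output)
```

View pics/c1.png

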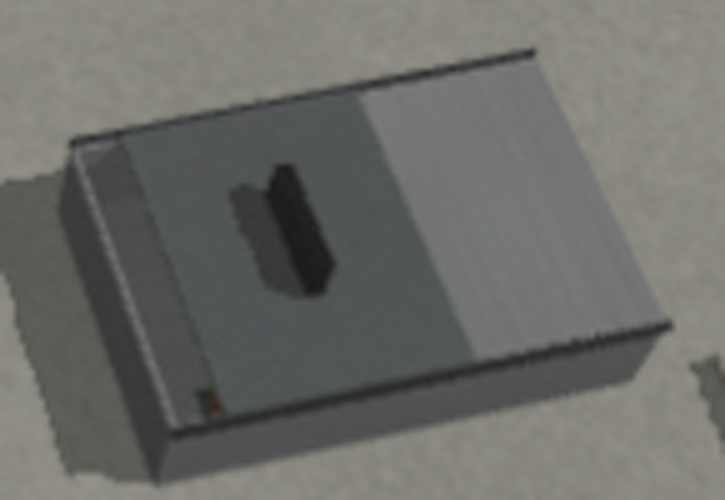

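View pics/c2.png

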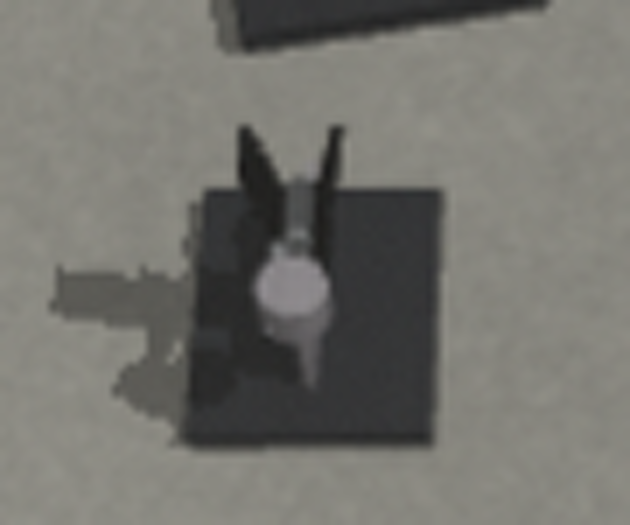

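View pics/c3.png

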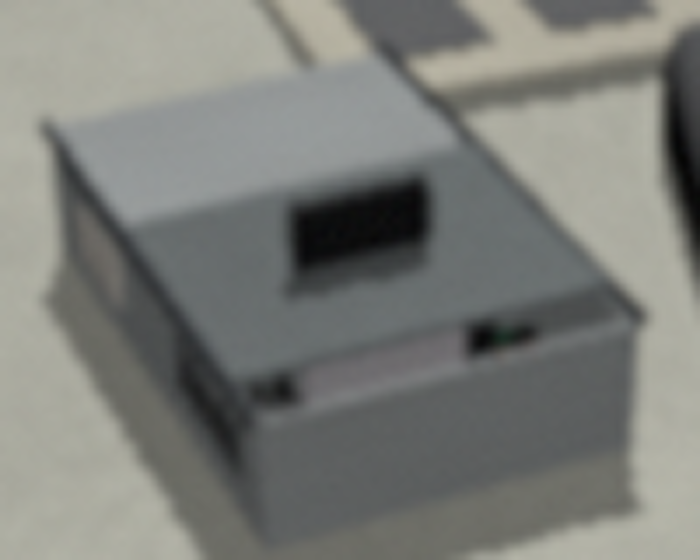

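View pics/c4.png

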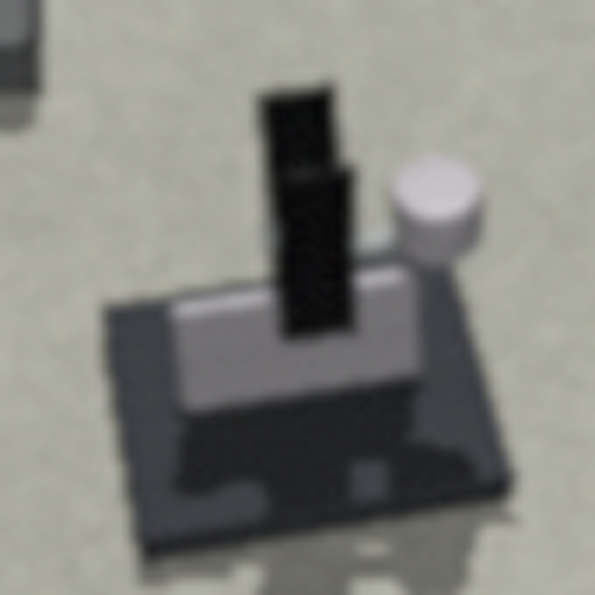

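```bash
cat > m.py <<'E'
from h import *
d=load('scene0'); s=load('side0')
c1=lambda l:[(365+x/5,175+y/5) for x,y in l]
c3=lambda l:[(255+x/7,110+y/7) for x,y in l]
c2=lambda l:[(220+x/7,160+y/7) for x,y in l]
c4=lambda l:[(255+x/7,215+y/7) for x,y in l]
def tri(a,b):
    ca,va=ray(d,[a]);cb,vb=ray(s,[b]);va=va[0];vb=vb[0]
    A=np.c_[va,-vb];q=np.linalg.lstsq(A,cb-ca,rcond=None)[0]
    P=ca+va*q[0];Q=cb+vb*q[1];return (P+Q)/2,np.linalg.norm(P-Q)
E
python3 - <<'E'
from m import *
np.set_printoptions(precision=4,suppress=True)
# corners order: (-x,-y)(+x,-y)(+x,+y)(-x,+y)
a=c1([(70,142),(172,433),(670,325),(535,52)])
for z in (.06,.0635):
    P=onz(d,a,z);print(z,P,[np.linalg.norm(P[i]-P[i-1]) for i in range(4)])
b=c3([(262,425),(643,318),(375,45),(45,125)])
for z in (.06,.0635):
    P=onz(s,b,z);print('side',z,P,[np.linalg.norm(P[i]-P[i-1]) for i in range(4)])
print('grip scene',onz(d,c1([(283,165),(325,262)]),.0915)); 
print('grip side',onz(s,c3([(293,210),(427,182)]),.0915))
print('cover edge',onz(d,c1([(122,142),(218,412)]),.0635), onz(d,c1([(360,95),(475,357)]),.0635))
print('stand foot scene',onz(d,c2([(205,188),(442,190),(435,435),(195,435)]),.012))
print('stand foot side',onz(s,c4([(105,305),(445,265),(513,485),(143,545)]),.012))
print('plate side',onz(s,c4([(172,305),(410,270)]),.055))
print('handle tops scene',onz(d,c2([(243,127),(338,127)]),.079))
print('handle side',onz(s,c4([(262,95),(333,88),(280,172),(352,168)]),.079))
print('lamp top',onz(d,c2([(292,285)]),.070+.0),onz(s,c4([(436,188)]),.07))
E
```

```text
0.06 [[0.521  0.0611 0.06  ]
 [0.6786 0.1055 0.06  ]
 [0.6079 0.3459 0.06  ]
 [0.4509 0.3007 0.06  ]] [np.float64(0.24966283339888706), np.float64(0.16375665568241374), np.float64(0.2505272545237489), np.float64(0.16335108276731397)]
0.0635 [[0.5234 0.0606 0.0635]
 [0.6804 0.1049 0.0635]
 [0.6099 0.3444 0.0635]
 [0.4535 0.2994 0.0635]] [np.float64(0.2487869746127183), np.float64(0.16318217007027666), np.float64(0.24964836320435582), np.float64(0.16277801997248714)]
side 0.06 [[0.5264 0.0566 0.06  ]
 [0.68   0.1057 0.06  ]
 [0.6061 0.3485 0.06  ]
 [0.4533 0.2972 0.06  ]] [np.float64(0.25150595832082656), np.float64(0.16125748156786257), np.float64(0.25385644575667893), np.float64(0.1611736705732284)]
side 0.0635 [[0.5261 0.0517 0.0635]
 [0.6787 0.1004 0.0635]
 [0.6053 0.3417 0.0635]
 [0.4535 0.2908 0.0635]] [np.float64(0.24989451655742706), np.float64(0.16022427725654545), np.float64(0.25222994401758836), np.float64(0.1601410032533125)]
grip scene [[0.5489 0.159  0.0915]
 [0.6018 0.1751 0.0915]]
grip side [[0.5493 0.1548 0.0915]
 [0.6042 0.168  0.0915]]
cover edge [[0.5218 0.0864 0.0635]
 [0.6684 0.1266 0.0635]] [[0.4859 0.2071 0.0635]
 [0.6326 0.2491 0.0635]]
stand foot scene [[ 0.4579 -0.2754  0.012 ]
 [ 0.4532 -0.186   0.012 ]
 [ 0.561  -0.1782  0.012 ]
 [ 0.5664 -0.2644  0.012 ]]
stand foot side [[ 0.4526 -0.1904  0.012 ]
 [ 0.5578 -0.1891  0.012 ]
 [ 0.5646 -0.2743  0.012 ]
 [ 0.4588 -0.2801  0.012 ]]
plate side [[ 0.4733 -0.2308  0.055 ]
 [ 0.5419 -0.2274  0.055 ]]
handle tops scene [[ 0.4771 -0.252   0.079 ]
 [ 0.475  -0.2181  0.079 ]]
handle side [[ 0.5054 -0.1745  0.079 ]
 [ 0.5265 -0.1746  0.079 ]
 [ 0.5076 -0.2064  0.079 ]
 [ 0.5281 -0.2078  0.079 ]]
lamp top [[ 0.5378 -0.2278  0.07  ]] [[ 0.5519 -0.2106  0.07  ]]
```

Run:
```python
from m import *
np.set_printoptions(precision=4,suppress=True)
print(tri(c2([(340,127)])[0],c4([(262,97)])[0]))
print(tri(c2([(243,127)])[0],c4([(278,172)])[0]))
print('lamp top',tri(c2([(292,285)])[0],c4([(436,188)])[0]))
print('foot corners',[tri(a,b) for a,b in zip(c2([(205,188),(442,190),(435,435)]),c4([(143,545),(105,305),(445,265)]))])
print('gripcorner',tri(c1([(283,165)])[0],c3([(293,210)])[0]))
for n,z in (('cart',.067),):
    print(onz(d,[(375,282),(510,298),(372,318),(513,333)],.03))
print('can',onz(d,[(186,229)],.13),'scrdr',onz(d,[(284,245),(262,318)],.01), 'tray',onz(d,[(339,170)],.02))
```

```text
(array([ 0.5028, -0.212 ,  0.1159]), np.float64(0.001914767484051459))
(array([ 0.5052, -0.2444,  0.1183]), np.float64(0.0007740189123540363))
lamp top (array([ 0.5492, -0.2254,  0.0865]), np.float64(0.0012957096826927425))
foot corners [(array([ 0.4575, -0.2767,  0.0092]), np.float64(0.0031534451844409356)), (array([ 0.4518, -0.1867,  0.0087]), np.float64(0.0017264962241909927)), (array([ 0.5577, -0.1801,  0.0035]), np.float64(0.0036104912056712244))]
gripcorner (array([0.5489, 0.1588, 0.0899]), np.float64(0.0019269347682989652))
[[0.719  0.0523 0.03  ]
 [0.7414 0.3605 0.03  ]
 [0.8055 0.0448 0.03  ]
 [0.8233 0.3539 0.03  ]]
can [[ 0.6625 -0.3763  0.13  ]] scrdr [[ 0.6247 -0.1676  0.01  ]
 [ 0.8124 -0.1995  0.01  ]] tray [[ 0.3928 -0.0402  0.02  ]]
```

Call:
jog_arm:
  commands:
    - [7,18,0,-0.6]
    - [14,35,0,-0.7]
    - [14,35,0,-0.7]
    - [14,35,0,-0.7]
    - [14,35,0,-0.7]
    - [14,35,0,-0.7]
    - [14,35,0,-0.7]
    - [14,35,0,-0.6]
    - [14,35,0,-0.6]
    - [14,35,0,-0.6]

```text
clock: 0.98
tool_pos: [0.3977, -0.2862, 0.2266]
orientation: [180.0, 0.0, -163.6]
force: [1.0, -0.2, 0.1]
opening: 0.0879
```

Call:
jog_arm:
  commands:
    - [14,35,0,0]
    - [14,35,0,0]
    - [14,35,0,0]
    - [14,35,0,0]
    - [14,35,0,0]
    - [14,35,0,0]
    - [14,35,0,0]
    - [14,35,0,0]
    - [14,35,0,0]
    - [14,35,0,0]

```text
clock: 1.82
tool_pos: [0.5377, 0.064, 0.2266]
orientation: [180.0, 0.0, -163.5]
force: [0.6, -1.1, 0.2]
opening: 0.0877
```

Call:
jog_arm:
  commands:
    - [6,20,0,0]
    - [6,20,0,0]
    - [6,20,0,0]
    - [6,20,0,0]
    - [7,12,0,0]
    - [4,6,0,0]
    - [2,3,0,0]
    - [0,0,0,0]
    - [0,0,0,0]
    - [0,0,0,0]

```text
clock: 2.65
tool_pos: [0.5744, 0.1621, 0.2267]
orientation: [180.0, -0.0, -163.6]
force: [0.1, -0.6, 0.3]
opening: 0.0877
```

Run:
```python
from h import *
d=take('wrist','wrist1'); o=d['obs'];print(o['joint_pos'],o['tool_pos'],o['orientation'])
```

```text
[ 3.45090517e+01  1.32427489e+01 -9.56200293e+00 -1.87677953e-03
 -6.71995395e+01 -1.08077424e+02] [0.57435375 0.16213324 0.22666795] [ 1.79999687e+02 -4.61631964e-03 -1.63569100e+02]
```

View pics/wrist1.png

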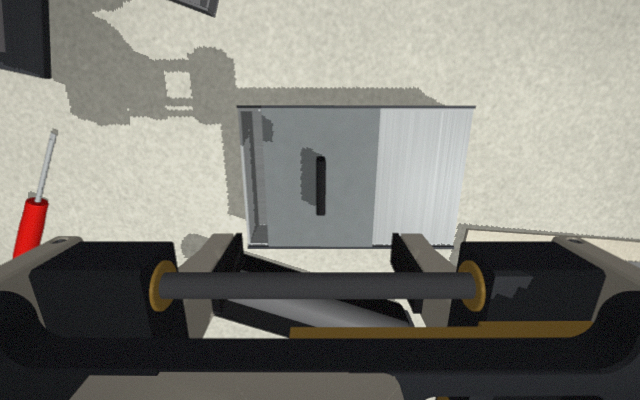

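Run:
```python
from h import *
np.set_printoptions(precision=4,suppress=True)
d=load('wrist1')
P=onz(d,[(238,106),(475,106),(458,247),(249,247)],.0615);print(P,P.mean(0),[np.linalg.norm(P[i]-P[i-1]) for i in range(4)])
a=lambda v:np.degrees(np.arctan2(v[1],v[0]))
print(a(P[1]-P[0])-90,a(P[2]-P[3])-90,a(P[3]-P[0]),a(P[2]-P[1]))
g=d['image'][150:225,300:340].astype(int).sum(2)<120
ys,xs=np.nonzero(g);xs+=300;ys+=150;print(xs.min(),xs.max(),ys.min(),ys.max(),len(xs))
print(onz(d,[(xs.min(),ys.mean()),(xs.max(),ys.mean()),(xs.mean(),ys.min()),(xs.mean(),ys.max())],.0915))
print(onz(d,[(262,175),(264,175),(378,175)],.0635))
cv2.imwrite('pics/c5.png',cv2.resize(d['image'][95:255,230:390,::-1],None,fx=3.7,fy=3.7,interpolation=cv2.INTER_CUBIC))
```

```text
[[0.5214 0.0606 0.0615]
 [0.4504 0.3004 0.0615]
 [0.6069 0.3525 0.0615]
 [0.6792 0.1075 0.0615]] [0.5645 0.2052 0.0615] [np.float64(0.16464453614035138), np.float64(0.25005900392149655), np.float64(0.16493090961126625), np.float64(0.25543163734062035)]
16.496296975487837 16.452774800062727 16.54774650670833 18.414402983127655
316 324 156 214 447
[[0.5726 0.1615 0.0915]
 [0.5703 0.1694 0.0915]
 [0.5428 0.1573 0.0915]
 [0.6024 0.1751 0.0915]]
[[0.5863 0.1023 0.0635]
 [0.5857 0.1044 0.0635]
 [0.5495 0.2271 0.0635]]
```

View pics/c5.png

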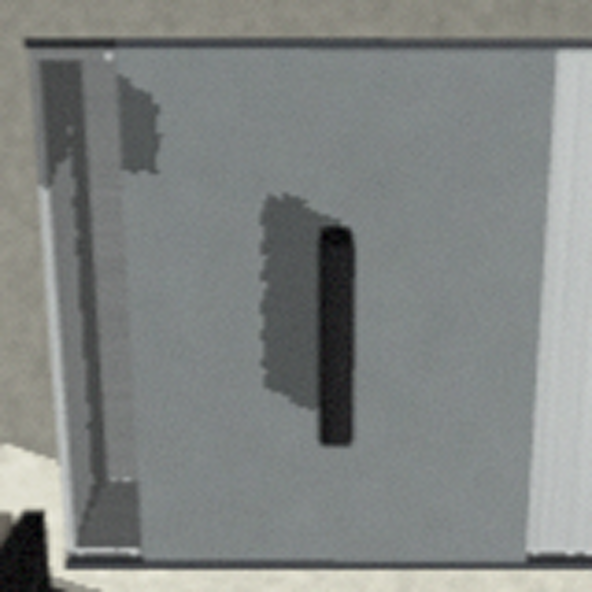

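The grip top is at about (320,185) in the wrist view, which puts its centre at (0.573, 0.166), lined up with the module's 16.5° yaw. The cover is already about 22–25 mm ajar. Next I descend and grip.

Call:
jog_arm:
  commands:
    - [-1,4,-10,0]
    - [0,0,-20,0]
    - [0,0,-25,0]
    - [0,0,-25,0]
    - [0,0,-25,0]
    - [0,0,-20,0]
    - [0,0,-15,0]
    - [0,0,-10,0]
    - [0,0,-4,0]
    - [0,0,0,0]

```text
clock: 3.53
tool_pos: [0.5731, 0.1667, 0.0717]
orientation: [-180.0, -0.1, -163.5]
force: [-0.1, -1.2, -0.2]
opening: 0.0879
```

Call:
jog_arm:
  commands:
    - [0,0,0,0]
    - [0,0,0,0]
    - [0,0,0,0]
    - [0,0,0,0]
    - [0,0,0,0]
    - [0,0,0,0]
    - [0,0,0,0]
    - [0,0,0,0]
    - [0,0,0,0]
    - [0,0,0,0]
  fingers: 0

```text
clock: 4.37
tool_pos: [0.5735, 0.167, 0.0725]
orientation: [-180.0, -0.0, -163.5]
force: [-0.2, -1.0, 1.0]
opening: 0.0264
```

Call:
jog_arm:
  commands:
    - [0,0,0,0]
    - [0,0,0,0]
    - [0,0,0,0]
    - [0,0,0,0]
    - [-1.4,4.8,0,0]
    - [-2.8,9.6,0,0]
    - [-2.8,9.6,0,0]
    - [-2.8,9.6,0,0]
    - [-2.8,9.6,0,0]
    - [-2.8,9.6,0,0]

```text
clock: 5.2
tool_pos: [0.5577, 0.2211, 0.0725]
orientation: [-180.0, -0.0, -163.5]
force: [1.7, -2.2, 0.2]
opening: 0.0096
```

Call:
jog_arm:
  commands:
    - [-2.8,9.6,0,0]
    - [-2.8,9.6,0,0]
    - [-2,7,0,0]
    - [-1,3,0,0]
    - [0,1,0,0]
    - [0,1,0,0]
    - [0,0,0,0]
    - [0,0,0,0]
    - [0,0,0,0]
    - [0,0,0,0]

```text
clock: 6.03
tool_pos: [0.549, 0.2507, 0.0725]
orientation: [180.0, -0.1, -163.6]
force: [-4.3, 0.3, 3.0]
opening: 0.0095
```

Call:
jog_arm:
  commands:
    - [-0.3,1,0,0]
    - [-0.3,1,0,0]
    - [-0.3,1,0,0]
    - [-0.3,1,0,0]
    - [0,0,0,0]
    - [0,0,0,0]
    - [0,0,0,0]
    - [0,0,0,0]
    - [0,0,0,0]
    - [0,0,0,0]

```text
clock: 6.87
tool_pos: [0.5486, 0.2518, 0.0725]
orientation: [-179.8, -0.1, -163.6]
force: [2.4, -13.4, 3.8]
opening: 0.0099
```

The force has risen to 13 N, so the cover is at its stop. I'll release and rise.

Call:
jog_arm:
  commands:
    - [0.5,-2,0,0]
    - [0,0,0,0]
    - [0,0,0,0]
    - [0,0,0,0]
    - [0,0,10,0]
    - [0,0,20,0]
    - [0,0,30,0]
    - [0,0,30,0]
    - [0,0,30,0]
    - [0,0,20,0]
  fingers: 80

```text
clock: 7.7
tool_pos: [0.5497, 0.2539, 0.2169]
orientation: [179.9, 0.2, -163.5]
force: [0.2, 0.5, 0.1]
opening: 0.0706
```

Run:
```python
from h import *
d=take('wrist','wrist2'); d=take('scene','scene2'); o=d['obs'];print(o['tool_pos'])
cv2.imwrite('pics/c6.png',cv2.resize(d['image'][165:275,365:525,::-1],None,fx=5,fy=5,interpolation=cv2.INTER_CUBIC))
```

```text
[0.55122936 0.2545738  0.22051465]
```

View pics/wrist2.png

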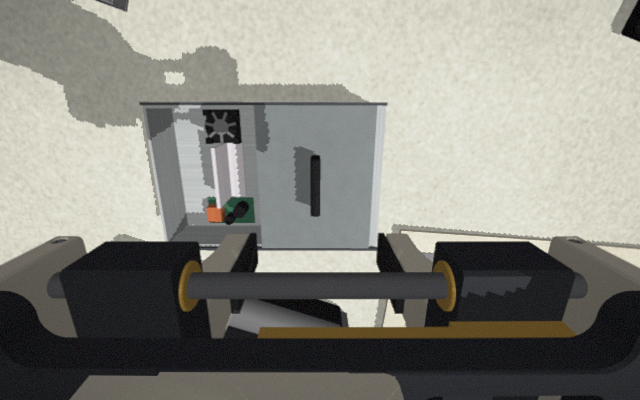

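View pics/c6.png

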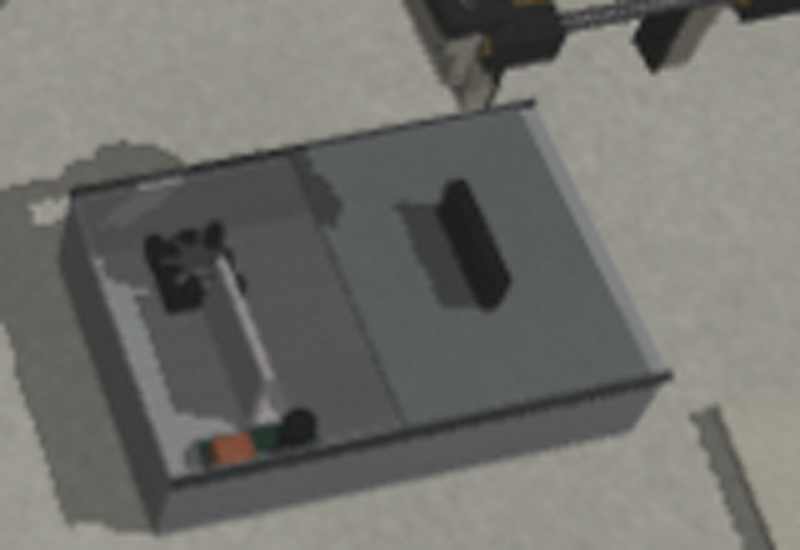

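Run:
```python
from h import *
np.set_printoptions(precision=4,suppress=True)
w=load('wrist2');d=load('scene2')
th=np.radians(16.5);R=np.array([[np.cos(th),-np.sin(th)],[np.sin(th),np.cos(th)]]);c=np.array([.565,.2035])
m=lambda P:(P[:,:2]-c)@R
P=onz(w,[(140,104),(386,104),(378,248),(166,248)],.0615);print('rim',P.mean(0),m(P))
print('cover edge, module',m(onz(w,[(259,175),(376,175)],.0635)))
M=lambda x,y,z:np.r_[c+R@np.array([x,y]),z]
for n,cam,x0,y0,x1,y1,k in (('w',w,135,95,275,255,4),('s',d,365,190,440,275,7)):
    im=cv2.resize(cam['image'][y0:y1,x0:x1,::-1],None,fx=k,fy=k,interpolation=cv2.INTER_CUBIC)
    q=(proj(cam,[M(-.035,-.062,.052),M(.035,-.062,.052),M(.035,-.058,.052),M(-.035,-.058,.052)])-[x0,y0]+.5)*k
    cv2.polylines(im,[q.astype(int)],True,(0,255,0),1)
    cv2.imwrite('pics/e_%s.png'%n,im)
```

```text
rim [0.5655 0.2029 0.0615] [[-0.0813 -0.1272]
 [-0.0813  0.1239]
 [ 0.0818  0.1262]
 [ 0.0821 -0.1257]]
cover edge, module [[-0.0074 -0.0094]
 [-0.0075  0.1179]]
```

View pics/e_w.png

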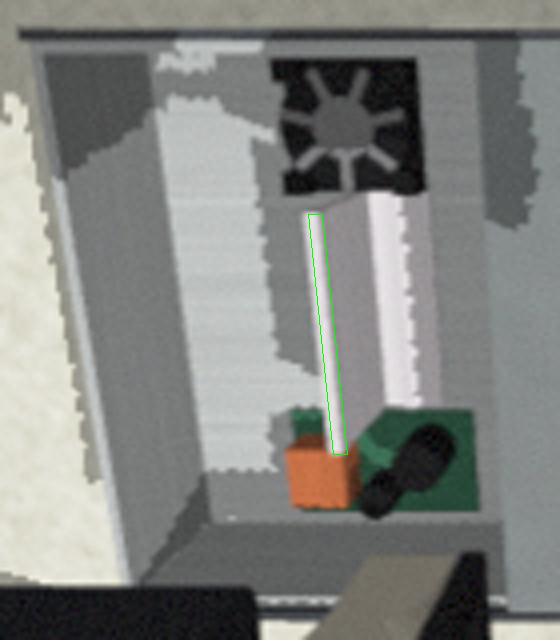

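View pics/e_s.png

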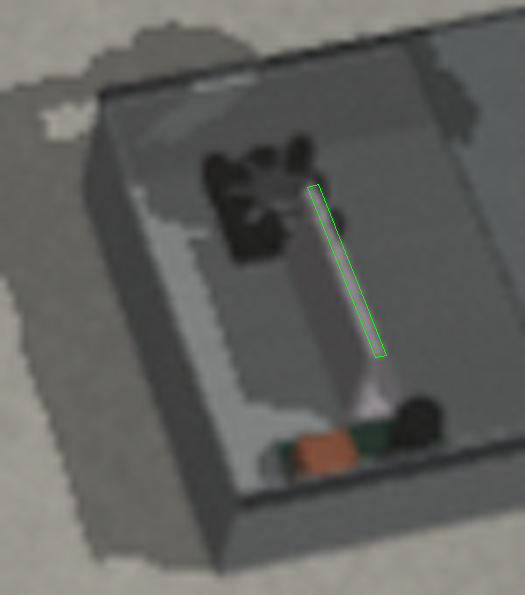

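The edge overlay agrees with both views to about 1 mm, the fan is on the robot side (module -x), and the cover is at about 115 mm. Next, to the clip.

Call:
jog_arm:
  commands:
    - [-1,-15,0,-1]
    - [-3,-35,0,-1]
    - [-3,-38,0,-1.3]
    - [-3,-38,0,-1.5]
    - [-3,-38,0,-1.5]
    - [-3,-38,0,-1.5]
    - [-3,-38,0,-1.5]
    - [-3,-38,0,-1.5]
    - [-3,-38,0,-1.5]
    - [-3,-38,0,-0.9]
  fingers: 80

```text
clock: 8.63
tool_pos: [0.5196, -0.1029, 0.2122]
orientation: [180.0, -0.0, -176.8]
force: [1.6, 0.1, -0.7]
opening: 0.0798
```

Call:
jog_arm:
  commands:
    - [-3,-38,0,0]
    - [-3,-38,0,0]
    - [-3,-28,0,0]
    - [0,-15,0,0]
    - [0,-9,0,0]
    - [0,0,0,0]
    - [0,0,0,0]
    - [0,0,0,0]
    - [0,0,0,0]
    - [0,0,0,0]

```text
clock: 9.47
tool_pos: [0.512, -0.2281, 0.2127]
orientation: [180.0, 0.0, -176.6]
force: [-0.2, -0.2, -0.4]
opening: 0.0803
```

Run:
```python
from h import *
d=take('wrist','wrist3'); o=d['obs'];print(o['joint_pos'],o['tool_pos'],o['orientation'],o['force'])
```

```text
[-4.00186458e+00  1.03753799e+01 -1.51611523e+01 -3.40256066e-03
 -6.44562613e+01 -8.26409168e+01] [ 0.51203157 -0.22806997  0.21266023] [ 1.79997878e+02  7.54039962e-03 -1.76644248e+02] [-0.17950834 -0.23185151 -0.43753651]
```

View pics/wrist3.png

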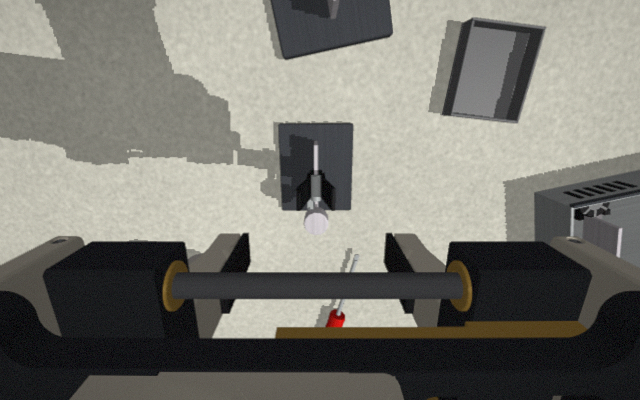

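Run:
```python
from h import *
np.set_printoptions(precision=4,suppress=True)
d=load('wrist3')
cv2.imwrite('pics/c7.png',cv2.resize(d['image'][115:240,265:365,::-1],None,fx=4.7,fy=4.7,interpolation=cv2.INTER_CUBIC))
P=onz(d,[(279,124),(352,124),(352,210)],.012);print(P, np.linalg.norm(P[1]-P[0]),np.linalg.norm(P[2]-P[1]))
print('larger foot',onz(d,[(286,58),(391,35)],.012))
```

```text
[[ 0.4558 -0.2757  0.012 ]
 [ 0.4507 -0.189   0.012 ]
 [ 0.5591 -0.1788  0.012 ]] 0.0868199473842037 0.10883924586253643
larger foot [[ 0.3835 -0.2694  0.012 ]
 [ 0.3535 -0.1553  0.012 ]]
```

View pics/c7.png

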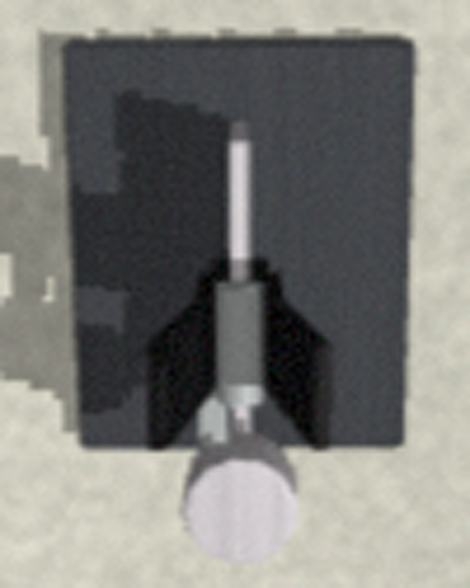

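Run:
```python
from h import *
np.set_printoptions(precision=4,suppress=True)
d=load('wrist3')
c=lambda l:[(265+x/4.7,115+y/4.7) for x,y in l]
for z in (.115,.118):
    P=onz(d,c([(150,345),(328,345),(328,447),(150,447)]),z);print(z,P,P.mean(0))
print('lamp',onz(d,c([(242,508)]),.0865),'plate',onz(d,c([(238,140),(239,260)]),.055))
```

```text
0.115 [[ 0.5045 -0.2458  0.115 ]
 [ 0.5024 -0.2115  0.115 ]
 [ 0.5233 -0.2099  0.115 ]
 [ 0.5254 -0.245   0.115 ]] [ 0.5139 -0.2281  0.115 ]
0.118 [[ 0.5036 -0.2456  0.118 ]
 [ 0.5016 -0.2118  0.118 ]
 [ 0.5222 -0.2102  0.118 ]
 [ 0.5243 -0.2448  0.118 ]] [ 0.5129 -0.2281  0.118 ]
lamp [[ 0.5491 -0.2255  0.0865]] plate [[ 0.4722 -0.2309  0.055 ]
 [ 0.4999 -0.2291  0.055 ]]
```

The handle tops give the clip centre (0.5133, -0.2281) at yaw about 4°, with tops at about 117 mm and jaw tips at about 38 mm. The foot measures 87×109 mm, so this is the smaller stand, the one meant. Next I descend and squeeze.

Call:
jog_arm:
  commands:
    - [1.3,0,-8,0.6]
    - [0,0,-16,0]
    - [0,0,-20,0]
    - [0,0,-22,0]
    - [0,0,-20,0]
    - [0,0,-16,0]
    - [0,0,-12,0]
    - [0,0,-8,0]
    - [0,0,-4,0]
    - [0,0,0,0]
  fingers: 70

```text
clock: 10.35
tool_pos: [0.5128, -0.2288, 0.0857]
orientation: [180.0, -0.1, -176.1]
force: [-0.4, 0.5, -0.5]
opening: 0.0703
```

Call:
jog_arm:
  commands:
    - [0,0,0,0]
    - [0,0,0,0]
    - [0,0,0,0]
    - [0,0,0,0]
    - [0,0,0,0]
    - [0,0,0,0]
    - [0,0,0,0]
    - [0,0,0,0]
    - [0,0,0,0]
    - [0,0,0,0]
  fingers: 0

```text
clock: 11.18
tool_pos: [0.5131, -0.229, 0.0865]
orientation: [180.0, -0.0, -176.1]
force: [0.1, 0.1, -0.3]
opening: 0.0174
```

Call:
jog_arm:
  commands:
    - [0,0,0,0]
    - [0,0,0,0]
    - [0,0,0,0]
    - [0,0,0,0]
    - [0,0,0,0]
    - [0,0,0,0]
    - [0,0,0,0]
    - [0,0,0,0]
    - [0,0,0,0]
    - [0,0,0,0]

```text
clock: 12.02
tool_pos: [0.5131, -0.229, 0.0866]
orientation: [180.0, -0.0, -176.1]
force: [0.8, -0.4, -1.7]
opening: 0.0173
```

Run:
```python
from h import *
d=take('side','side4'); o=d['obs'];print(o['tool_pos'],o['force'],o['opening'])
cv2.imwrite('pics/c8.png',cv2.resize(d['image'][190:310,235:355,::-1],None,fx=5,fy=5,interpolation=cv2.INTER_CUBIC))
```

```text
[ 0.51314896 -0.22896355  0.08655203] [ 0.79439486 -0.36428481 -1.73700452] 0.017323139867623093
```

View pics/c8.png

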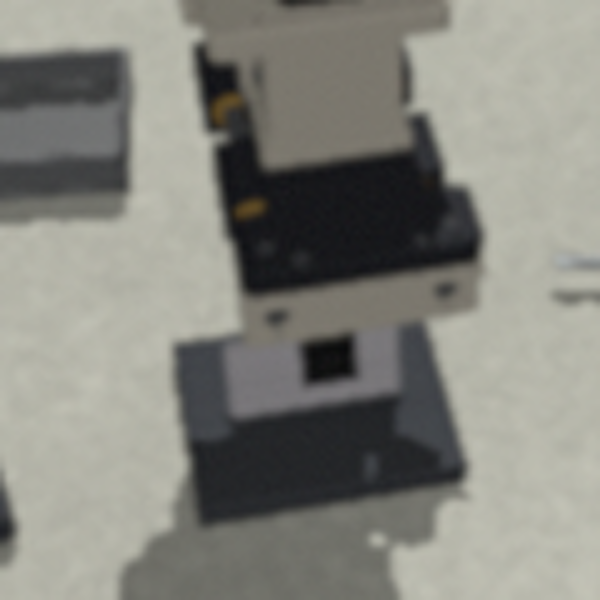

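The clip is squeezed (opening 17.3 mm, against 18 mm when fully squeezed). I'll lift it straight up.

Call:
jog_arm:
  commands:
    - [0,0,4,0]
    - [0,0,8,0]
    - [0,0,10,0]
    - [0,0,12,0]
    - [0,0,14,0]
    - [0,0,16,0]
    - [0,0,16,0]
    - [0,0,16,0]
    - [0,0,12,0]
    - [0,0,6,0]

```text
clock: 12.9
tool_pos: [0.5141, -0.2292, 0.2037]
orientation: [-179.9, 0.2, -176.1]
force: [0.1, 0.5, -0.8]
opening: 0.0174
```

Run:
```python
from h import *
d=take('side','side5'); o=d['obs'];print(o['tool_pos'],o['force'],o['opening'])
cv2.imwrite('pics/c9.png',cv2.resize(d['image'][130:290,225:385,::-1],None,fx=3.7,fy=3.7,interpolation=cv2.INTER_CUBIC))
d=take('scene','scene5')
cv2.imwrite('pics/c10.png',cv2.resize(d['image'][100:240,210:350,::-1],None,fx=4,fy=4,interpolation=cv2.INTER_CUBIC))
```

```text
[ 0.5140736  -0.22924578  0.20370425] [ 0.07306165  0.48195187 -0.83266175] 0.017384582273673586
```

View pics/c9.png

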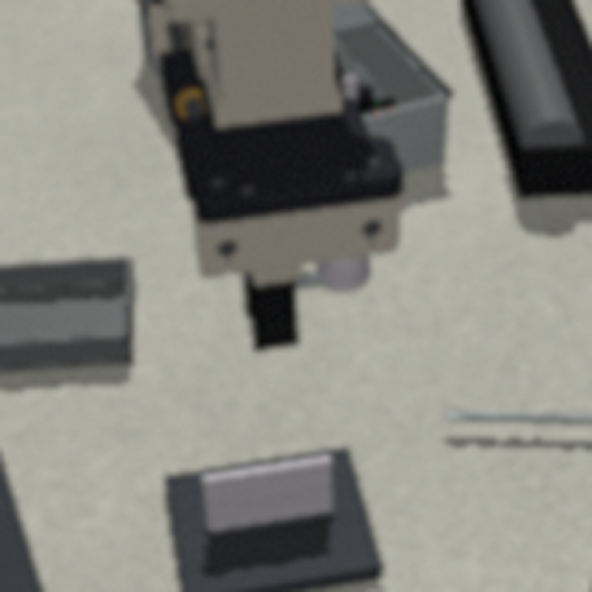

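View pics/c10.png

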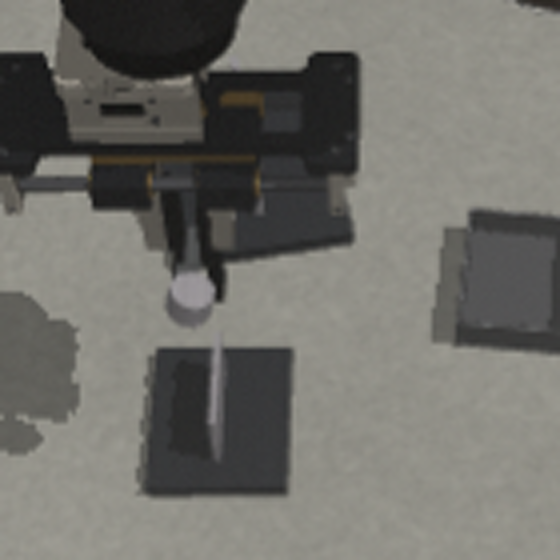

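The clip hangs from the fingers with the jaws open, well above the stand, and the lamp is still pointing to world +x. Next I carry it to the bay, turning +192.6° so the lamp points to module -x.

Call:
jog_arm:
  commands:
    - [1,4,0,3]
    - [2,8,0,5]
    - [2,12,0,6]
    - [2,12,0,7]
    - [2,12,0,7]
    - [2,12,0,7]
    - [2,12,0,7]
    - [2,12,0,7]
    - [2,12,0,7]
    - [2,12,0,7]

```text
clock: 13.83
tool_pos: [0.5316, -0.1203, 0.1997]
orientation: [179.9, -0.0, -112.8]
force: [0.2, 0.4, -1.2]
opening: 0.0179
```

Call:
jog_arm:
  commands:
    - [2,13,0,7]
    - [2,13,0,7]
    - [2,13,0,7]
    - [2,13,0,7]
    - [2,13,0,7]
    - [2,13,0,7]
    - [2,13,0,7]
    - [2,13,0,7]
    - [2,13,0,7]
    - [2,13,0,7]

```text
clock: 14.67
tool_pos: [0.5517, 0.0096, 0.1997]
orientation: [179.9, 0.0, -42.8]
force: [-0.6, -0.3, -1.2]
opening: 0.0177
```

Call:
jog_arm:
  commands:
    - [2,15,0,7]
    - [2,15,0,7]
    - [2,15,0,7]
    - [2,15,0,7]
    - [2,15,0,7]
    - [2,15,0,7]
    - [2,15,0,7]
    - [2,15,0,6]
    - [1,9,0,3]
    - [1,4,0,1.6]

```text
clock: 15.5
tool_pos: [0.5698, 0.143, 0.1996]
orientation: [180.0, 0.1, 16.7]
force: [0.9, -0.6, -0.7]
opening: 0.0178
```

Run:
```python
from h import *
o=get_obs();print(o['tool_pos'],o['orientation'],o['force'],o['opening'],o['joint_pos'])
```

```text
[0.56979121 0.14303137 0.19956312] [1.79993480e+02 8.46505982e-02 1.66857029e+01] [ 0.890447   -0.58479446 -0.65305102] 0.017761296806986043 [ 3.31349782e+01  1.35169020e+01 -1.28748816e+01 -1.97644451e-02
 -6.36912498e+01  7.35595022e+01]
```

Call:
jog_arm:
  commands:
    - [1,-1,-4,-0.2]
    - [0,0,-10,0]
    - [0,0,-14,0]
    - [0,0,-14,0]
    - [0,0,-14,0]
    - [0,0,-9,0]
    - [0,0,-4,0]
    - [0,0,-1,0]
    - [0,0,0,0]
    - [0,0,0,0]

```text
clock: 16.33
tool_pos: [0.5716, 0.1411, 0.1312]
orientation: [-180.0, -0.1, 16.3]
force: [-0.1, 0.2, 0.2]
opening: 0.0177
```

Run:
```python
from h import *
th=np.radians(16.5);R=np.array([[np.cos(th),-np.sin(th)],[np.sin(th),np.cos(th)]]);c=np.array([.565,.2035])
M=lambda x,y,z:np.r_[c+R@np.array([x,y]),z]
o=get_obs();print(o['tool_pos'],o['orientation'])
for n,b,k in (('wrist',(0,0,640,400),1.25),('side',(230,60,390,200),5),('scene',(360,150,500,275),5)):
    d=take(n,n+'6'); x0,y0,x1,y1=b
    im=cv2.resize(d['image'][y0:y1,x0:x1,::-1],None,fx=k,fy=k,interpolation=cv2.INTER_CUBIC)
    q=(proj(d,[M(-.035,-.0625,.052),M(.035,-.0625,.052),M(.035,-.0585,.052),M(-.035,-.0585,.052)])-[x0,y0]+.5)*k
    cv2.polylines(im,[q.astype(int)],True,(0,255,0),1)
    cv2.imwrite('pics/f_%s.png'%n,im)
```

```text
[0.57160652 0.14106511 0.13117025] [-1.79995337e+02 -5.68003533e-02  1.62598986e+01]
```

View pics/f_wrist.png

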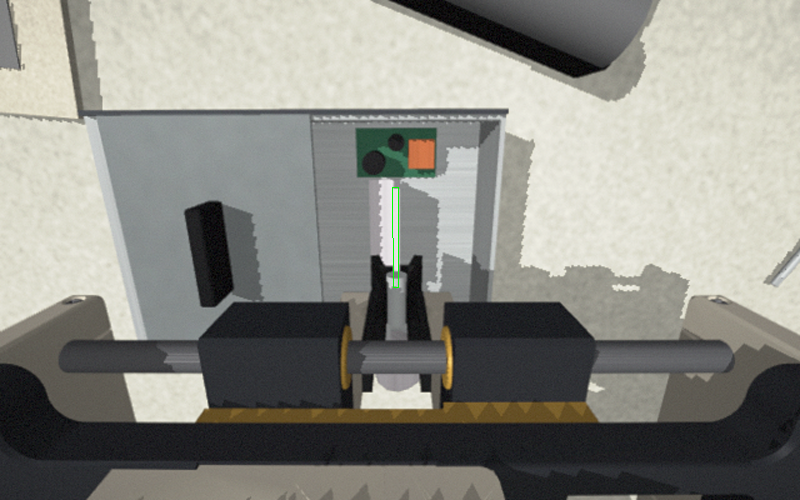

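View pics/f_side.png

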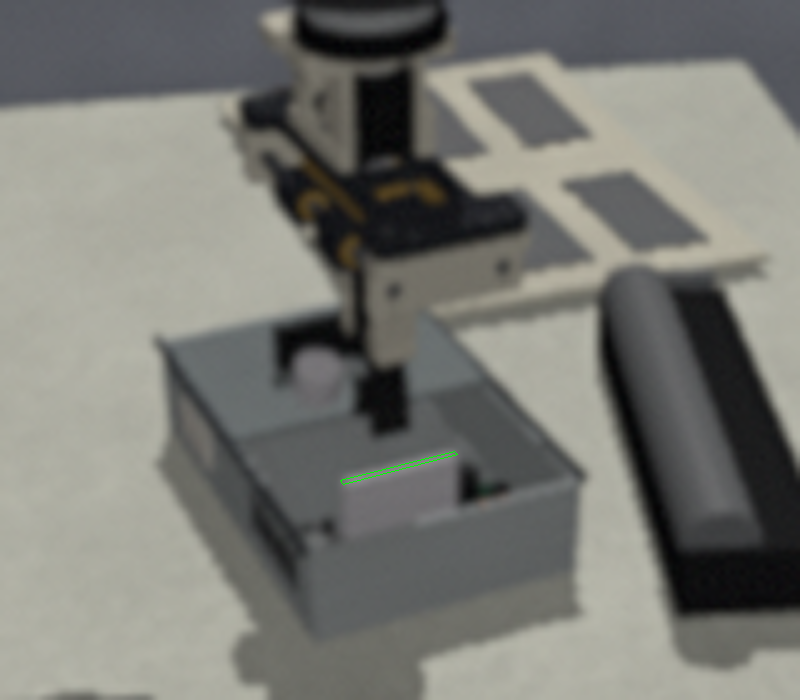

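View pics/f_scene.png

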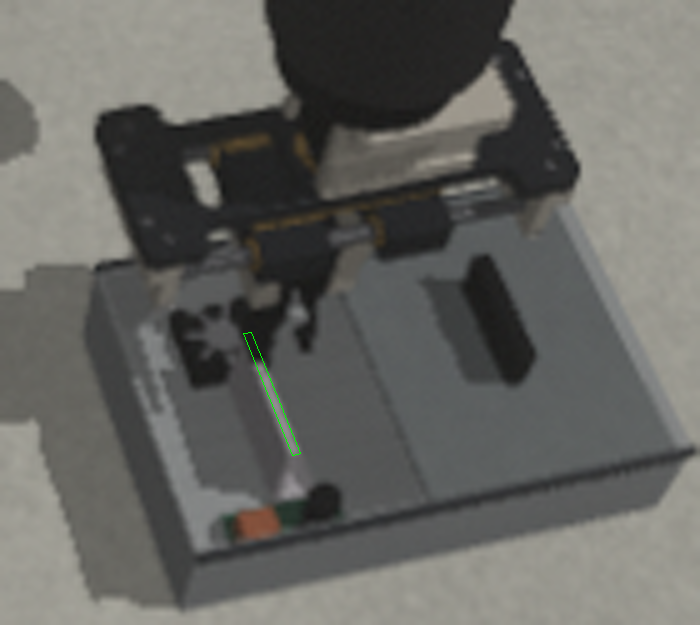

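The wrist view shows the open jaws straddling the edge line (jaws at x≈378 and 415, edge at x≈397). The lamp is on the fan side. I'll lower it.

Call:
jog_arm:
  commands:
    - [-0.3,1,-2,0.2]
    - [0,0,-4,0]
    - [0,0,-5,0]
    - [0,0,-5,0]
    - [0,0,-5,0]
    - [0,0,-5,0]
    - [0,0,-4,0]
    - [0,0,-2,0]
    - [0,0,0,0]
    - [0,0,0,0]

```text
clock: 17.32
tool_pos: [0.5709, 0.142, 0.0985]
orientation: [180.0, 0.0, 16.5]
force: [0.8, 0.1, -0.4]
opening: 0.0172
```

Call:
jog_arm:
  commands:
    - [0,0,-2,0]
    - [0,0,-3,0]
    - [0,0,-3,0]
    - [0,0,-3,0]
    - [0,0,-3,0]
    - [0,0,-3,0]
    - [0,0,-2,0]
    - [0,0,-1,0]
    - [0,0,0,0]
    - [0,0,0,0]

```text
clock: 18.15
tool_pos: [0.5709, 0.142, 0.0786]
orientation: [180.0, 0.0, 16.5]
force: [-0.9, -0.5, -1.2]
opening: 0.0174
```

Run:
```python
from h import *
o=get_obs();print(o['tool_pos'],o['orientation'],o['force'],o['opening'])
for n,b,k in (('wrist',(200,120,440,300),3),('side',(230,60,390,200),5),):
    d=take(n,n+'7'); x0,y0,x1,y1=b
    im=cv2.resize(d['image'][y0:y1,x0:x1,::-1],None,fx=k,fy=k,interpolation=cv2.INTER_CUBIC)
    cv2.imwrite('pics/g_%s.png'%n,im)
```

```text
[0.57091046 0.14204346 0.07855621] [1.79996277e+02 1.64495106e-03 1.64828523e+01] [-0.92726545 -0.52900635 -1.16374154] 0.01737662310571012
```

View pics/g_wrist.png

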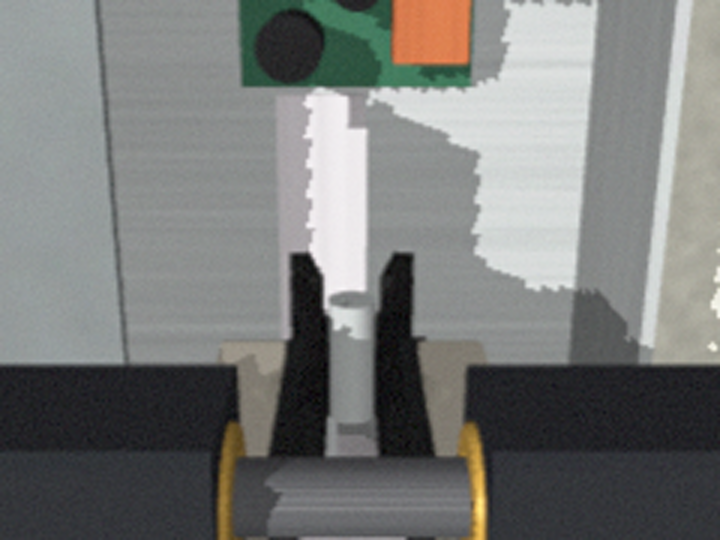

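View pics/g_side.png

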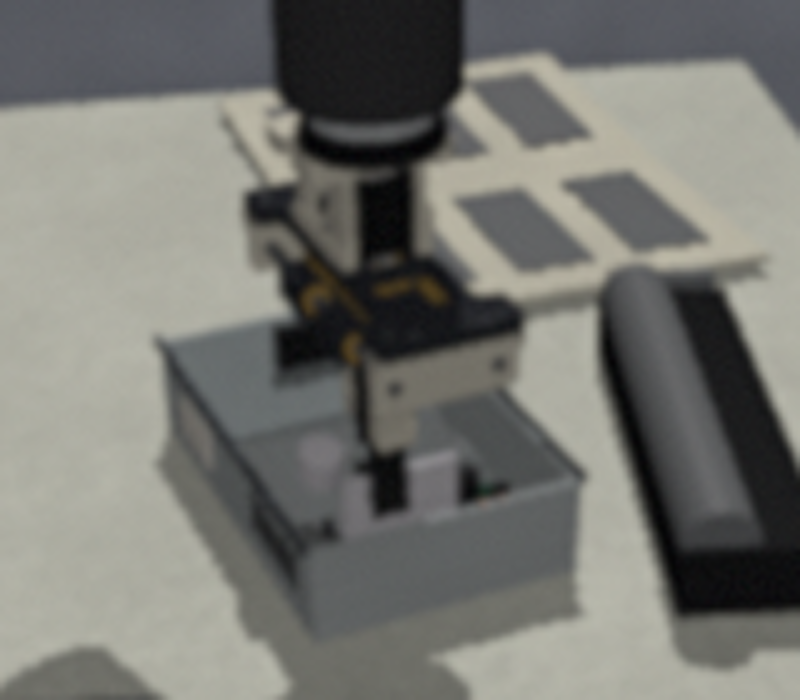

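The jaws straddle the plate with the tips well below its top and no contact force. I'll release.

Call:
jog_arm:
  commands:
    - [0,0,0,0]
    - [0,0,0,0]
    - [0,0,0,0]
    - [0,0,0,0]
    - [0,0,0,0]
    - [0,0,0,0]
    - [0,0,0,0]
    - [0,0,0,0]
    - [0,0,0,0]
    - [0,0,0,0]
  fingers: 64

```text
clock: 19.08
tool_pos: [0.5709, 0.1421, 0.0786]
orientation: [-180.0, -0.0, 16.5]
force: [0.3, -0.2, 0.3]
opening: 0.0639
```

Call:
jog_arm:
  commands:
    - [0,0,3,0]
    - [0,0,6,0]
    - [0,0,10,0]
    - [0,0,14,0]
    - [0,0,18,0]
    - [0,0,22,0]
    - [0,0,24,0]
    - [0,0,20,0]
    - [0,0,12,0]
    - [0,0,4,0]

```text
clock: 19.92
tool_pos: [0.5721, 0.1425, 0.2154]
orientation: [-180.0, -0.3, 16.5]
force: [-1.0, -0.0, 0.4]
opening: 0.0641
```

Run:
```python
from h import *
th=np.radians(16.5);R=np.array([[np.cos(th),-np.sin(th)],[np.sin(th),np.cos(th)]]);c=np.array([.565,.2035])
M=lambda x,y,z:np.r_[c+R@np.array([x,y]),z]
o=get_obs();print(o['tool_pos'],o['orientation'],o['force'],o['opening'])
for n,b,k in (('wrist',(200,80,440,260),3),('side',(250,100,370,200),6),('scene',(360,170,500,275),5)):
    d=take(n,n+'8'); x0,y0,x1,y1=b
    im=cv2.resize(d['image'][y0:y1,x0:x1,::-1],None,fx=k,fy=k,interpolation=cv2.INTER_CUBIC)
    q=(proj(d,[M(-.035,-.0625,.052),M(.035,-.0625,.052),M(.035,-.0585,.052),M(-.035,-.0585,.052)])-[x0,y0]+.5)*k
    cv2.polylines(im,[q.astype(int)],True,(0,255,0),1)
    cv2.imwrite('pics/k_%s.png'%n,im)
```

```text
[0.57208599 0.14246971 0.21538374] [-179.95611215   -0.29463511   16.49703925] [-0.96269334 -0.0369733   0.35880547] 0.06406372796060586
```

View pics/k_wrist.png

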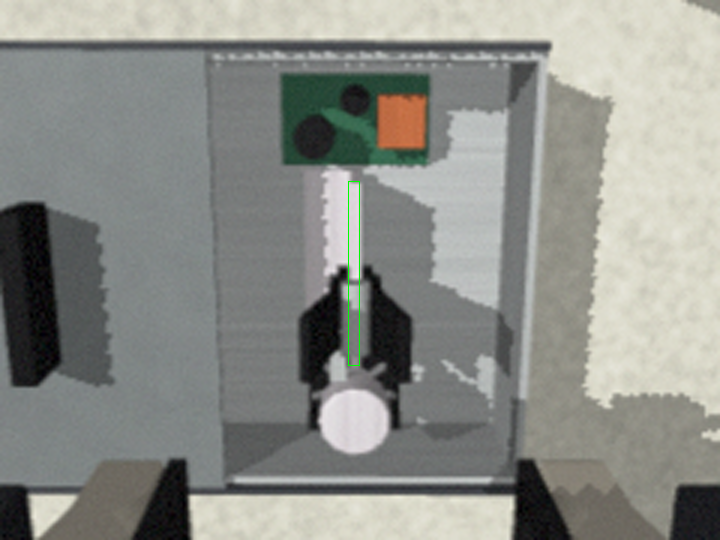

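View pics/k_side.png

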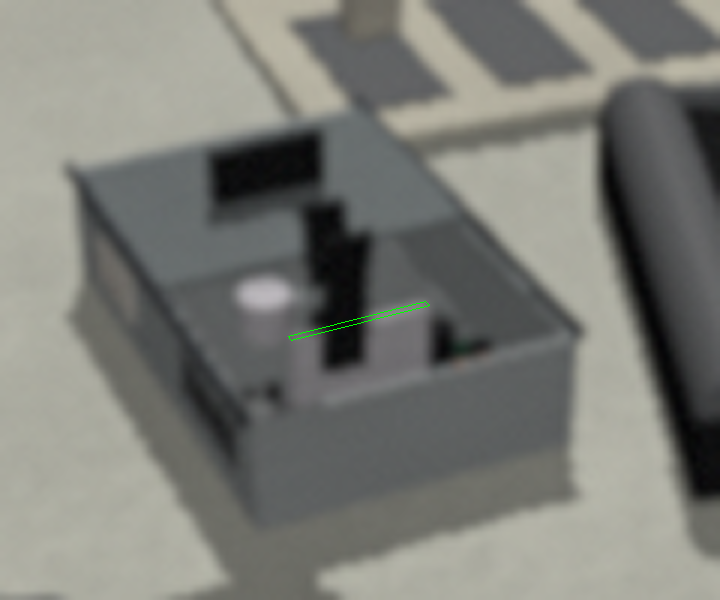

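View pics/k_scene.png

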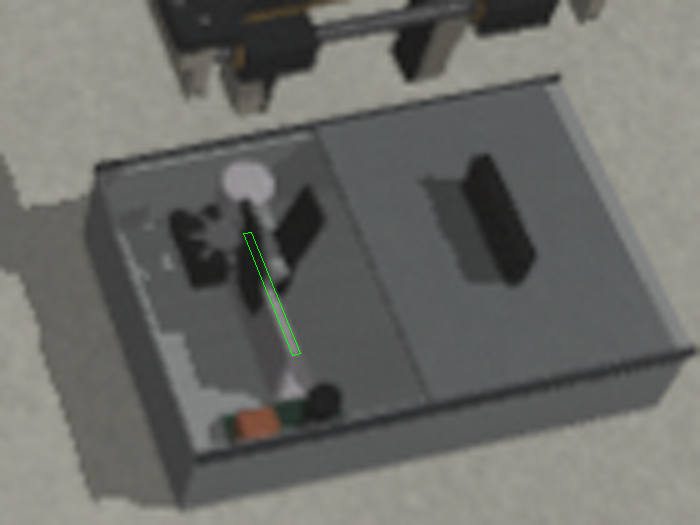

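The clip stands upright and clamped on the edge, with the lamp on the fan side and the gripper clear. I'll check the numbers before handing in.

Run:
```python
from h import *
import m
np.set_printoptions(precision=4,suppress=True)
th=np.radians(16.5);R=np.array([[np.cos(th),-np.sin(th)],[np.sin(th),np.cos(th)]]);c=np.array([.565,.2035])
m.d=load('scene8');m.s=load('side8');w=load('wrist8')
mod=lambda P:np.r_[(P[:2]-c)@R,P[2]]
S=lambda x,y:(360+x/5,170+y/5); D=lambda x,y:(250+x/6,100+y/6); W=lambda x,y:(200+x/3,80+y/3)
P,e=m.tri(S(248,184),D(265,295));print('lamp top',mod(P),e)
P,e=m.tri(S(310,187),D(303,203));print('handle top -x +y corner?',mod(P),e)
P=onz(w,[W(354,420)],P[2]-.031)[0];print('lamp top wrist',mod(P))
print('jaw bottom near side',[mod(x) for x in onz(m.s,[D(343,370)],.03)])
print('cover edge',[mod(x) for x in onz(w,[W(213,200)],.0635)])
print('handles wrist',[mod(x) for x in onz(w,[W(300,315),W(410,315)],.11)])
# objects moved? compare centroids
a=load('scene0')['image'].astype(int);b=m.d['image'].astype(int)
for n,(x0,y0,x1,y1) in dict(screw=(250,240,292,325),tray=(318,148,360,192),can=(165,215,212,270),cart=(352,275,520,340)).items():
    print(n,np.abs(a-b)[y0:y1,x0:x1].sum(2).max(), (np.abs(a-b)[y0:y1,x0:x1].sum(2)>60).sum())
print(get_obs()['clock'])
```

```text
lamp top [-0.0454 -0.0602  0.0772] 0.0014011436554510223
handle top -x +y corner? [-0.0187 -0.0444  0.1096] 0.0008829444615266191
lamp top wrist [-0.0474 -0.061   0.0786]
jaw bottom near side [array([-0.0103, -0.0672,  0.03  ])]
cover edge [array([ 0.0293, -0.0116,  0.0635])]
handles wrist [array([-0.0001, -0.0441,  0.11  ]), array([-0.0001, -0.0782,  0.11  ])]
screw 52 0
tray 115 102
can 50 0
cart 52 0
20.0667
```

Run:
```python
from h import *
print(close_job())
```

```text
the job is handed in; nothing more can be done
None
```

I slid the cover open and clipped the lamp onto the upright edge in the bay, with its head over the fan. I handed the job in at about 20 s on the robot's clock; no verdict was reported.

**Moves**
- **Cover:** it was about 25 mm ajar at the start. I gripped it and slid it until the force rose to 13 N at the stop. Then I let go and backed off.
- **Clip:** I squeezed it off the smaller stand (finger opening 17.4 mm) and lifted it clear. I turned it +192.6° so the lamp points to the robot side of the module, where the fan is. Then I lowered it over the edge and released it.

**Last checks from the pictures**

| Check | Measured | Required |
|---|---|---|
| Cover open | about 113–115 mm | at least 105 mm |
| Jaw tips below the edge top | about 23 mm | at least 8 mm |
| Clip and lamp off the edge's mid-plane | about 1 mm | within 5 mm |
| Lamp to fan, level | about 9 mm | within 35 mm |

- The clip looks upright, with its handles spread as when clamped. I did not measure the tilt or the jaw angle directly.
- The gripper is about 100 mm above the handles and touches nothing.
- The screwdriver, air can and cartridge showed no change between the first and last scene pictures.
- **One check disagreed:** the tray area differed in about 100 pixels. I put this down to the arm's moving shadow, since the arm never came near the tray, but I did not confirm it.

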